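Return the stray tile to the shuffler with the unmarked hatch lock

TASK

One mahjong tile has been left lying on its own to the right of the shuffler box: slide the box's hatch fully open and lay the tile flat in the well underneath, same side up as it lies now. The steel toggle locks and frees the hatch but is not marked, so you only learn whether it is locked by trying the hatch: if it is held, flip the toggle over to its other side. Leave the hatch open and the other things on the table where they are.

Things in the scene. Friction and masses are not known exactly. Their poses are not given: they have to be found in the camera images.
- shuffler: green plastic tile shuffler box, fixed to the table, 220 mm (its x) by 360 mm (its y) by 90 mm high; origin at the centre of its underside, z up. Seen from above, the white hatch with the orange grip is at its -y end and the steel toggle at its +y end (centred at x 0, y +130 mm). Two black guide rails beside the hatch's path stand 12 mm above the deck (x about +-78 mm).
- hatch (a joint): travel of the hatch in m along the box's +y (towards the toggle): 0 closed, 0.115 fully open at the end stop. Slides with about 1.5 N of friction and stays where it is left. If the lock holds it, it moves only about 3 mm and then stops dead; pulling harder (over about 15 N) is no use.
- hatch_grip (a point): centre of the orange grip fin on the hatch, moves with it: the fin is 12 mm thick along the box's y, 60 mm long along its x, its top 14 mm above this point and the hatch plate's upper face 20 mm below it. The plate is 140 mm (x) by 120 mm (y), 6 mm thick, centred under the fin. Site axes as the box's. Nothing else stands within 90 mm of it along y at any position of the hatch.
- toggle (a joint): lean of the toggle in rad about the box's y axis: it rests at a hard stop at +0.4 (tip towards the box's +x) or -0.4 (tip towards -x) and, pushed just past upright (under 2 N at the tip), falls over to the other by its own weight. One lean frees the hatch, the other locks it; which is which varies and cannot be seen. Flip it with the hatch shut (or within its 3 mm of play).
- toggle_tip (a point): top centre of the steel toggle paddle, moves with it; the paddle is 12 mm thick along the box's x, 24 mm wide along its y, and stands 48 mm above its pivot; the pivot is 92 mm above the table, 2 mm above the box's deck (90 mm). Nothing else near it stands higher than the 12 mm guide rails while the hatch is shut.
- well (a point): centre of the grey felt floor of the well under the hatch, 55 mm above the table; the well is 120 mm along the box's x and 110 mm along its y, its walls rise 35 mm above this floor to the deck. Wholly uncovered when the hatch is fully open. Site axes as the box's.
- tile_c (a point): centre of the stray white tile, the only one lying apart from the row, to the right (-y) of the box: 38 mm (its x) by 28 mm (its y) by 22 mm high, lying flat on the table, 35 g; its z axis points up now and must still do so in the well
- tile: the same stray tile, origin at the centre of its underside
- row0_c (a point): bystander: one of five white tiles lying in a row face down on a thin wooden strip by the table's left side (38 x 28 x 22 mm each, this point at its centre); leave alone
- row1_c (a point): bystander: one of five white tiles lying in a row face down on a thin wooden strip by the table's left side (38 x 28 x 22 mm each, this point at its centre); leave alone
- row2_c (a point): bystander: one of five white tiles lying in a row face down on a thin wooden strip by the table's left side (38 x 28 x 22 mm each, this point at its centre); leave alone
- row3_c (a point): bystander: one of five white tiles lying in a row face down on a thin wooden strip by the table's left side (38 x 28 x 22 mm each, this point at its centre); leave alone
- row4_c (a point): bystander: one of five white tiles lying in a row face down on a thin wooden strip by the table's left side (38 x 28 x 22 mm each, this point at its centre); leave alone
- coaster: bystander: round steel coaster, 100 mm across, 5 mm high, near the right side of the table; origin under its centre
- cup: bystander: blue tea cup standing on the coaster, 68 mm across, 80 mm high; origin under its centre
- die_a: bystander: amber acrylic die, 18 mm, on the table on the robot's side of the box; origin under its centre
- die_b: bystander: a second such die
- remote: bystander: black remote control, 150 x 45 x 18 mm, on the table to the left of the box; origin under its centre
Mind the look-alikes: they are no part of the job. Leave any blue or red look-alike of the tile alone.

How it is judged:
By the outcome, as a careful person would: the job done as asked, in the order asked, and still so for the second after the job is handed in, with the robot touching nothing.
It also fails if it takes over 72 s, if anything falls off the work surface, if the arm or the gripper's body presses on something with over 40 N, if the wrist force passes 120 N, or if a joint passes its speed limit or range.

ROBOT

A 7-joint arm with a two-finger parallel gripper is mounted at the origin on the work surface. World frame = base frame: x ahead of the robot, y to its left, z up, the work surface at z = 0. Lengths are in m, angles in rad, forces in N, time in s.
With the tool pointing down it reaches from about 0.425 to 0.925 m from the base axis. Payload 6.8 kg.
Tool frame: the origin (TCP) lies on the centre line of the jaws, within the pads' length; the fingertips stand 8 mm ahead of it and the grasp point (between the pads) lies 11 mm behind it (r.finger_overhang is the distance from the TCP to the fingertips, in m); x points along the fingers, z is the direction in which the jaws open and shut, and the axes are right-handed (so a half turn about x gives the same grasp; the last joint's range is limited). The gripper opens to 85 mm and grips with 20 to 120 N. Pads are 22 mm wide; open, the fingers measure 114 mm over their backs; the gripper's body (76 mm by 85 mm) begins 54 mm behind the grasp point. The pads swing forward as they close: fully open they stand 13 mm farther back than shut.
Start: joints at [-1.237, 0.477, 0.022, 1.555, -0.011, 1.109, -0.083], TCP at [0.289, 0.61, 0.239] pointing down, gripper open.
Joint ranges: [-2.96, 2.96], [-0.34, 2.1], [-1.41, 1.46], [0.24, 2.44], [-1.37, 4.51], [0.17, 1.92], [-2.96, 2.96]. Speed limits (rad/s): [2.39, 2.39, 3.14, 3.14, 3.14, 3.14, 3.14].

INTERFACE

Orientations are given as a rotation vector (axis times angle).
In Python, from bench import r gives the robot as it stands. The module is installed in compiled form; this text tells all that it offers.
- The arm moves only by the tool play_rows, never from a script. Its argument "plan" is a list of rows, each a list of 5 numbers: the opening, from -1 (shut) to 1 (fully open), then the shift along the world's x, y, z in m, then the turn about the world's z in rad. A call has 1 to 10 rows; each row is the pose to reach, as a shift and turn from the pose commanded when the call began; what a row does not reach only later rows make up. A row lasts 1/10 s, in which the tool goes at most 50 mm and 8.59 degrees, less where a joint would pass 70% of its speed; a pose out of reach is approached as far as the arm can. A call with a gripper value outside its range is refused whole. The fingers move at their own pace and stop on an object; "force" is the grip in N (left out, the last holds). Time passes only in rows, so rows that repeat a pose let the fingers close. It gives the time, the measured TCP pose, the force and the opening at its end, in the units of the state.
- r.get_obs(): the state, without advancing time (a new reading comes with each control period).
- r.grab_frame(name): name is "scene" or "top"; returns a dict with "pixels" (400x640x3 uint8, blue, green, red), "z_map" (400x640 float32, m along the optical axis (not along the pixel's ray), 0 where there is no reading), "vfov" (degrees; the focal length in pixels is half the picture's height over the tangent of half this angle, whatever the lens; pixels are square), "cx", "cy" (the principal point, pixels), "R" (3x3) and "t" (3): a world point X has camera coordinates R X + t. Camera axes: x right, y down, z forward; pixel columns grow to the right and rows downward; lengths in m; the calibration is good to about 2 mm. A picture is of the moment at which its call begins.
- r.hand_in(): hands the job in, once; it reports no verdict.
Trained networks look in a picture, given as the dict that the camera call returned (one of the last four; its "shot" number tells which), for a name from the list of things; names that differ only in an ending like _2 or _b are one class to them, and where a whole thing is asked for, a point or a joint stands for the part that bears it (a point fixed in the world has none). Each returns a list of dicts, best first, with "conf" (0 to 1); they miss things now and then, are a little off and sometimes report something else, mostly with a low value. They report only what shows in the picture. A call takes as long as a camera call. They do not tell look-alikes from the thing itself.
- r.outline_of(picture, label): "mask" (400x640 bool, what is visible of it) and "bbox" ([left, top, right, bottom] as shares, 0 to 1, of the picture: columns of its width, rows of its height, round what is visible of it).
- r.pinpoint(picture, label): "position" ([column, row] as shares, 0 to 1, of the picture: columns of its width, rows of its height: a listed point, or the origin of a listed thing).
The state is a dict: "clock": time; "joints": joint angles; "qvel": joint speeds; "tau": joint torques, N m; "tcp_pos": TCP position; "orientation": TCP orientation; "contact_force": force on the tool from outside, world axes, zero at the start; "moment": the same for the moment, N m; "grip_width": finger opening in m.
Only numpy, scipy, OpenCV 4.12 (cv2) and the standard library are available. Lean on these libraries where they do the work, as an engineer would, in place of code of your own. Each camera call takes 0.05 s, during which the arm holds its last target.

## Working session

There is one attempt and no reset: what is moved stays moved. The work goes in short steps, Python scripts to look and compute and a tool call to move; the robot and the scene stay as the last step left them, time stands still between calls to the robot, and variables do not carry over. Pictures are saved under pics/ and viewed, and the job is handed in when it is done.

Besides the shell and the picture viewer there is one more tool, called after "Call:" as name([rows], argument=value, ...), one row to a line, values as JSON. play_rows: Moves the arm, as the interface text tells. Its arguments: {"type":"object","properties":{"plan":{"type":"array","items":{"type":"array","items":{"type":"number"}}},"force":{"type":"number"}},"required":["plan"]}

```bash
mkdir -p pics
cat > h.py <<'E'
import numpy as np,cv2
from bench import r
def f(p): return 200/np.tan(np.radians(p["vfov"])/2)
def world(p,u,v,z=None,depth=None):
    d=np.array([(u-p["cx"])/f(p),(v-p["cy"])/f(p),1.0]); R=np.array(p["R"]);t=np.array(p["t"])
    c=-R.T@t; w=R.T@d
    if depth is not None: return c+w*depth
    return c+w*(z-c[2])/w[2]
def cloud(p):
    v,u=np.mgrid[0:400,0:640]; D=p["z_map"]
    d=np.stack([(u-p["cx"])/f(p)*D,(v-p["cy"])/f(p)*D,D],-1)
    return (d-np.array(p["t"]))@np.array(p["R"])
E
python3 - <<'E'
from h import *
print(r.get_obs())
for n in ["scene","top"]:
    p=r.grab_frame(n); cv2.imwrite(f"pics/{n}0.png",p["pixels"]); np.savez(n+"0.npz",**{k:p[k] for k in p})
    print(n,p["vfov"],p["cx"],p["cy"],-np.array(p["R"]).T@p["t"])
    C=cloud(p)
    for l in ["shuffler","hatch_grip","toggle_tip","well","tile_c","row0_c","coaster","cup","die_a","remote"]:
        for q in r.pinpoint(p,l)[:6]:
            u,v=q["position"][0]*640,q["position"][1]*400
            iu,iv=min(int(u),639),min(int(v),399)
            print(l,round(q["conf"],2),round(u),round(v),C[iv,iu].round(3))
E
```

```text
{'clock': 0.0, 'joints': array([-1.23710176,  0.47781964,  0.02235674,  1.556461  , -0.01151362,
        1.10927897, -0.08310335]), 'qvel': array([-0.00169847,  0.0001367 , -0.00012953, -0.00014679, -0.0015452 ,
        0.003198  ,  0.00151708]), 'tau': array([ 3.31811361e-05, -5.96457195e+01,  1.60807963e+00, -2.81191170e+01,
        1.25291423e-02,  9.36638389e-03,  4.15559043e-06]), 'tcp_pos': array([0.28837635, 0.60965961, 0.23830889]), 'orientation': array([-0.87900442,  1.38791264,  0.87720963]), 'contact_force': array([ 0.20860368,  0.28964292, -0.06167538]), 'moment': array([-0.00337936,  0.02281216,  0.0417003 ]), 'grip_width': 0.08524069529977127}
scene 54.996985822656505 318.0941941259905 195.4882312174415 [ 1.15268626 -0.28341276  1.09433784]
shuffler 0.74 156 254 [ 0.505 -0.527  0.055]
shuffler 0.64 331 228 [ 0.631 -0.015  0.091]
hatch_grip 0.8 306 225 [ 0.616 -0.09   0.131]
toggle_tip 0.57 420 147 [0.402 0.442 0.031]
toggle_tip 0.52 370 190 [0.546 0.158 0.089]
well 0.71 303 231 [ 0.616 -0.103  0.098]
tile_c 0.69 207 214 [ 0.4   -0.356  0.022]
tile_c 0.61 215 259 [ 0.564
[... 671 characters left out ...]
8 300 190 [0.562 0.011 0.09 ]
tile_c 0.68 396 214 [ 0.48  -0.339  0.022]
tile_c 0.65 396 238 [ 0.393 -0.339  0.021]
tile_c 0.5 399 193 [ 0.554 -0.357  0.022]
tile_c 0.47 400 195 [ 0.549 -0.359  0.029]
tile_c 0.47 398 236 [ 0.4   -0.343  0.019]
tile_c 0.38 397 214 [ 0.476 -0.345  0.026]
row0_c 0.55 197 246 [0.379 0.385 0.023]
row0_c 0.27 329 181 [ 0.585 -0.093  0.131]
coaster 0.68 448 216 [ 0.47  -0.539  0.009]
cup 0.9 448 214 [ 0.471 -0.507  0.088]
cup 0.17 398 213 [ 0.48  -0.346  0.024]
die_a 0.58 446 213 [ 0.475 -0.505  0.084]
die_a 0.57 365 240 [ 0.388 -0.225 -0.003]
die_a 0.48 307 246 [ 0.367 -0.01   0.018]
die_a 0.46 445 215 [ 0.467 -0.508  0.054]
remote 0.82 188 176 [0.636 0.422 0.018]
```

View pics/scene0.png

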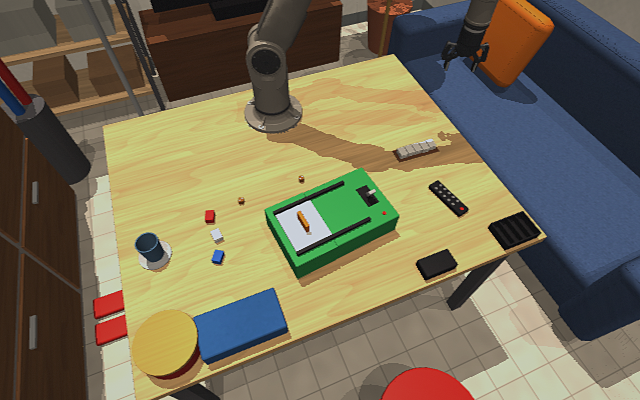

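View pics/top0.png

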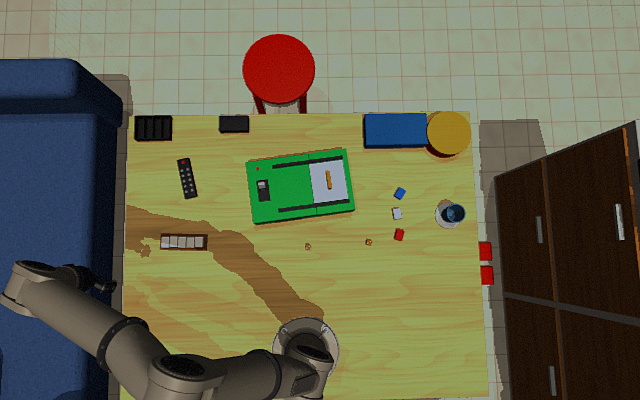

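Run:
```python
import numpy as np,cv2
a=np.load("top0.npz")["pixels"];b=np.load("scene0.npz")["pixels"]
x=cv2.resize(a[130:270,230:470],None,fx=3.3,fy=3.3,interpolation=cv2.INTER_CUBIC)
cv2.imwrite("pics/tc.png",x)
cv2.imwrite("pics/sc.png",cv2.resize(b[150:300,180:420],None,fx=3.3,fy=3.3,interpolation=cv2.INTER_CUBIC))
```

```text
(no output)
```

View pics/tc.png

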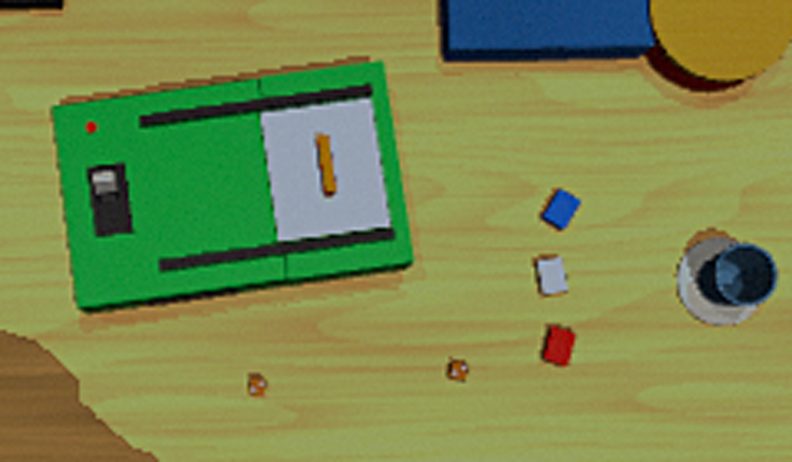

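View pics/sc.png

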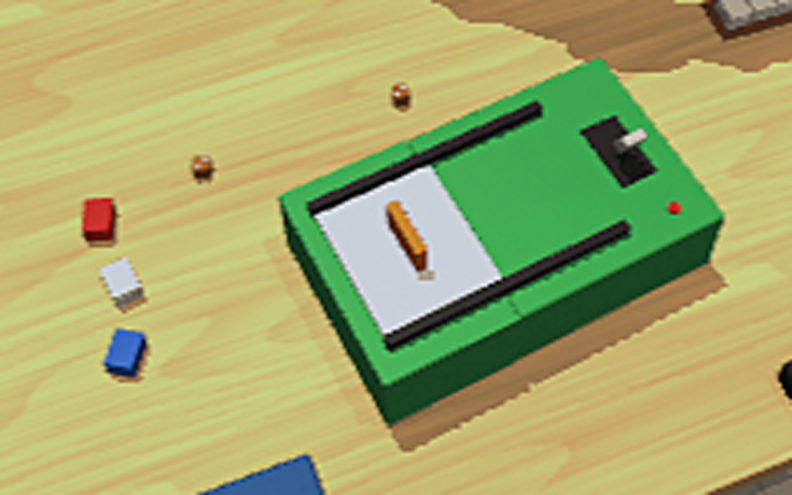

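```bash
cat > m.py <<'E'
import numpy as np,cv2
import h
def load(n):
    z=np.load(n+"0.npz"); return {k:z[k] for k in z.files}
def rep(name,pts):
    rc=cv2.minAreaRect((pts[:,:2]*1000).astype(np.float32)); print(name,len(pts),"rect",np.round(rc[0],1),np.round(rc[1],1),round(rc[2],1),"zmed",np.median(pts[:,2]).round(4),"mean",pts.mean(0).round(4))
for n in ["top","scene"]:
    p=load(n); C=h.cloud(p); hsv=cv2.cvtColor(p["pixels"],cv2.COLOR_BGR2HSV).astype(int); H,S,V=hsv[...,0],hsv[...,1],hsv[...,2]
    X,Y,Z=C[...,0],C[...,1],C[...,2]
    print(n)
    reg=(X>.35)&(X<.8)&(abs(Y)<.28)
    rep("deck+",C[reg&(Z>.08)&(Z<.105)])
    rep("green",C[reg&(H>45)&(H<80)&(S>120)&(Z>.08)&(Z<.1)])
    rep("fin",C[reg&(Z>.118)&(Y<0)])
    rep("orange",C[reg&(H<22)&(S>120)&(Z>.11)&(Y<0)])
    rep("plate",C[reg&(S<50)&(V>140)&(Z>.08)&(Z<.11)&(Y<0)])
    rep("tog",C[reg&(Z>.118)&(Y>0.05)])
    rep("togtop",C[reg&(Z>.128)&(Y>0.05)])
    t=(X>.43)&(X<.52)&(Y<-.29)&(Y>-.39)&(Z>.012)
    rep("tile",C[t&(S<90)]); rep("tiletop",C[t&(S<90)&(Z>.018)])
E
python3 m.py
```

```text
top
deck+ 6118 rect [579.3   8.3] [221.5 360.3] 7.0 zmed 0.0919 mean [0.5767 0.0089 0.0926]
green 4237 rect [579.4   7.8] [221.5 359.3] 7.0 zmed 0.0905 mean [0.5716 0.0367 0.0905]
fin 70 rect [590.9 -91.4] [59.2 12.8] 6.7 zmed 0.1305 mean [ 0.5902 -0.0907  0.13  ]
orange 59 rect [591.  -91.8] [59.2 11.9] 7.4 zmed 0.1306 mean [ 0.5902 -0.0916  0.1309]
plate 1220 rect [591.1 -91.6] [140.8 118.3] 6.8 zmed 0.0977 mean [ 0.5899 -0.0912  0.0975]
tog 42 rect [577.3 137.8] [23.2 16.3] 88.9 zmed 0.134 mean [0.5768 0.1379 0.1326]
togtop 31 rect [578.6 138.3] [20.7 13.7] 88.9 zmed 0.1354 mean [0.5789 0.1382 0.1358]
tile 78 rect [ 479.3 -345.7] [36.7 29. ] 8.7 zmed 0.0229 mean [ 0.479  -0.3454  0.0224]
tiletop 68 rect [ 479.3 -344.8] [36.6 27.5] 6.7 zmed 0.0235 mean [ 0.4793 -0.345   0.0233]
scene
deck+ 6928 rect [583.4   9.1] [222.8 362.6] 6.9 zmed 0.0922 mean [5.939e-01 2.000e-04 9.340e-02]
green 4498 rect [583.6   7.6] [222.8 359.5] 6.9 zmed 0.091 mean [0.594  0.0282 0.0908]
fin 95 rect [596.3 -91. ] [60.7 12. ] 5.9 zmed 0.1312 mean [ 0.5985 -0.0915  0.13  ]
orange 99 rect [596.4 -91.8] [60.7 10.1] 6.2 zmed 0.1306 mean [ 0.5988 -0.0929  0.1272]
plate 1462 rect [592.4 -91.4] [146.1 120.5] 6.8 zmed 0.098 mean [ 0.5977 -0.0933  0.098 ]
tog 39 rect [584.  138.1] [15.8 22.4] 0.1 zmed 0.1359 mean [0.5853 0.1367 0.1333]
togtop 31 rect [586.1 138.5] [12.1 21.8] 2.0 zmed 0.1364 mean [0.586  0.1376 0.1364]
tile 103 rect [ 484.4 -345.2] [38.6 26.1] 8.2 zmed 0.0226 mean [ 0.4864 -0.3448  0.0223]
tiletop 94 rect [ 484.4 -345.2] [38.6 26.1] 8.2 zmed 0.0229 mean [ 0.4853 -0.345   0.0229]
```

Run:
```python
from h import *
import cv2
for n in ["top","scene"]:
    p=r.grab_frame(n)
    for l,z in [("shuffler",0.09),("toggle_tip",None),("hatch_grip",None),("tile",None)]:
        for q in r.outline_of(p,l)[:3]:
            m=q["mask"];C=cloud(p);ys,xs=np.where(m)
            P=C[m]; print(n,l,round(q["conf"],2),m.sum(),xs.min(),xs.max(),ys.min(),ys.max(),np.median(P,0).round(3),np.percentile(P[:,2],95).round(3))
```

```text
top shuffler 0.83 6556 246 354 149 224 [0.572 0.007 0.092] 0.104
top shuffler 0.36 62 393 400 209 217 [ 0.48  -0.345  0.023] 0.027
top toggle_tip 0.65 52 258 265 182 190 [0.573 0.138 0.13 ] 0.141
top hatch_grip 0.78 1364 309 347 160 202 [ 0.59  -0.09   0.098] 0.122
top tile 0.74 549 177 197 158 198 [0.625 0.422 0.018] 0.024
top tile 0.58 101 394 403 229 240 [ 0.403 -0.347  0.02 ] 0.027
top tile 0.51 114 391 401 208 219 [ 0.479 -0.343  0.02 ] 0.026
scene shuffler 0.61 8314 266 398 169 276 [ 0.613 -0.009  0.092] 0.103
scene toggle_tip 0.46 36 367 375 189 195 [0.586 0.133 0.136] 0.14
scene hatch_grip 0.67 1613 276 329 200 249 [ 0.599 -0.095  0.098] 0.128
scene hatch_grip 0.29 591 429 468 180 216 [0.635 0.422 0.018] 0.023
scene tile 0.66 109 212 222 228 242 [ 0.489 -0.344  0.022] 0.026
scene tile 0.63 115 205 214 210 222 [ 0.411 -0.349  0.023] 0.026
scene tile 0.54 148 212 224 250 264 [ 0.563 -0.359  0.022] 0.026
```

Run:
```python
from h import *
from scipy.spatial.transform import Rotation as Ro
o=r.get_obs(); M=Ro.from_rotvec(o["orientation"]).as_matrix(); print(M.round(3),r.finger_overhang, o["tcp_pos"])
print("jaw dir deg",np.degrees(np.arctan2(M[1,2],M[0,2])))
```

```text
[[ 0.    -0.904  0.428]
 [ 0.     0.428  0.904]
 [-1.     0.     0.   ]] 0.008 [0.28861638 0.61020924 0.23929876]
jaw dir deg 64.68608601853111
```

Call:
play_rows([
  [1,0.015,-0.035,0,0.06],
  [1,0.03,-0.07,0,0.12],
  [1,0.045,-0.105,0,0.18],
  [1,0.06,-0.14,0,0.24],
  [1,0.075,-0.175,0,0.3],
  [1,0.09,-0.21,0,0.36],
  [1,0.105,-0.245,0,0.42],
  [1,0.12,-0.28,0,0.48],
  [1,0.135,-0.315,0,0.52],
  [1,0.15,-0.35,0,0.562],
], force=40)

```text
clock: 2.6
tcp_pos: [0.4391, 0.2587, 0.2396]
orientation: [-1.298, 1.148, 1.298]
contact_force: [0.6, 0.7, 0.4]
grip_width: 0.0852
```

Call:
play_rows([
  [1,0.017,-0.04,0,0],
  [1,0.034,-0.08,0,0],
  [1,0.051,-0.12,0,0],
  [1,0.068,-0.16,0,0],
  [1,0.085,-0.2,0,0],
  [1,0.102,-0.24,-0.01,0],
  [1,0.119,-0.28,-0.02,0],
  [1,0.136,-0.32,-0.03,0],
  [1,0.154,-0.35,-0.05,0],
  [1,0.154,-0.35,-0.06,0],
])

```text
clock: 3.6
tcp_pos: [0.5933, -0.0958, 0.1782]
orientation: [-1.294, 1.156, 1.29]
contact_force: [-0.6, 0.4, 0.1]
grip_width: 0.0854
```

Call:
play_rows([
  [1,0,0.003,-0.02,0],
  [1,0,0.003,-0.04,0],
  [1,0,0.003,-0.055,0],
  [1,0,0.003,-0.065,0],
  [1,0,0.003,-0.065,0],
])

```text
clock: 4.1
tcp_pos: [0.5917, -0.0863, 0.1131]
orientation: [-1.296, 1.151, 1.299]
contact_force: [-0.7, 1.1, 0.0]
grip_width: 0.0852
```

Run:
```python
from h import *
p=r.grab_frame("scene"); cv2.imwrite("pics/s1.png",cv2.resize(p["pixels"][120:300,200:440],None,fx=3.3,fy=3.3))
print(r.get_obs()["tcp_pos"],r.get_obs()["contact_force"])
```

```text
[ 0.59244516 -0.0865299   0.11411361] [-0.27784587 -0.19990877  0.92458433]
```

View pics/s1.png

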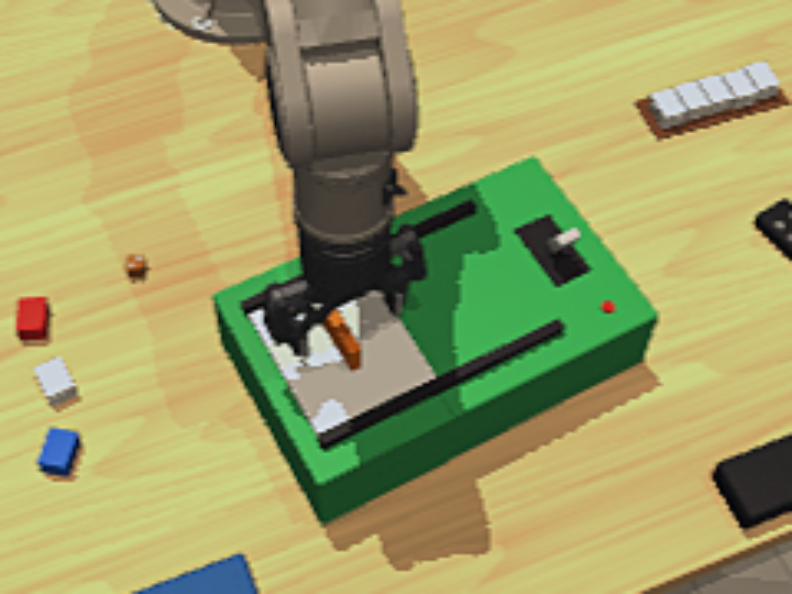

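The gripper straddles the orange fin (crop 343,340), clear of the rails. I'll shift 5 mm to centre on it and close.

Call:
play_rows([
  [1,0,-0.005,0,0],
  [-1,0,-0.005,0,0],
  [-1,0,-0.005,0,0],
  [-1,0,-0.005,0,0],
  [-1,0,-0.005,0,0],
  [-1,0,-0.005,0,0],
  [-1,0,-0.005,0,0],
  [-1,0,-0.005,0,0],
], force=20)

```text
clock: 4.95
tcp_pos: [0.5927, -0.0918, 0.1145]
orientation: [-1.297, 1.15, 1.297]
contact_force: [-0.8, -0.7, 2.1]
grip_width: 0.0116
```

Gripped at 11.6 mm, which is the fin. Now I'll try the hatch gently along box +y.

Call:
play_rows([
  [-1,0,0.002,0,0],
  [-1,0,0.004,0,0],
  [-1,-0.001,0.006,0,0],
  [-1,-0.001,0.006,0,0],
])

```text
clock: 5.35
tcp_pos: [0.5919, -0.0854, 0.1145]
orientation: [-1.298, 1.149, 1.297]
contact_force: [-0.2, 0.1, 2.5]
grip_width: 0.0117
```

Call:
play_rows([
  [-1,-0.001,0.004,0,0],
  [-1,-0.001,0.008,0,0],
  [-1,-0.001,0.012,0,0],
  [-1,-0.001,0.012,0,0],
])

```text
clock: 5.75
tcp_pos: [0.5904, -0.0725, 0.1145]
orientation: [-1.297, 1.149, 1.299]
contact_force: [-1.0, 1.1, 6.1]
grip_width: 0.0115
```

Run:
```python
from h import *
p=r.grab_frame("scene"); cv2.imwrite("pics/s2.png",cv2.resize(p["pixels"][120:300,200:440],None,fx=3.3,fy=3.3))
o=r.get_obs();print(o["tcp_pos"],o["contact_force"],o["moment"])
```

```text
[ 0.59036701 -0.07257223  0.11445476] [-0.99566587  0.70824481  5.52725958] [ 0.06126044  0.18672518 -0.14550354]
```

View pics/s2.png

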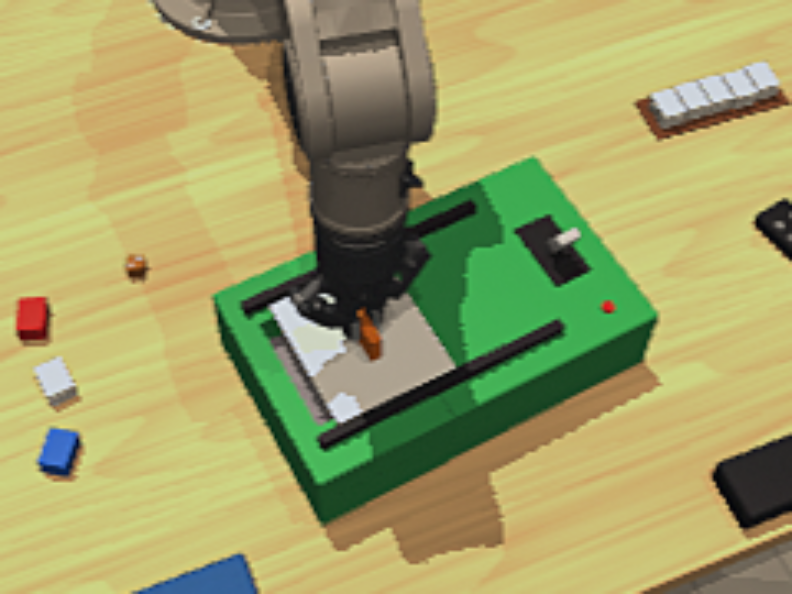

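The hatch is free: the grey well is showing at crop (300,375), so the toggle stays as it is. I'll slide it to the stop.

Call:
play_rows([
  [-1,-0.001,0.012,0.001,0],
  [-1,-0.003,0.024,0.001,0],
  [-1,-0.0045,0.036,0.001,0],
  [-1,-0.006,0.048,0.001,0],
  [-1,-0.007,0.06,0.001,0],
  [-1,-0.0085,0.072,0.001,0],
  [-1,-0.01,0.082,0.001,0],
  [-1,-0.011,0.09,0.001,0],
  [-1,-0.0115,0.094,0.001,0],
  [-1,-0.0115,0.095,0.001,0],
])

```text
clock: 6.8
tcp_pos: [0.579, 0.0214, 0.1146]
orientation: [-1.299, 1.151, 1.297]
contact_force: [6.6, -6.7, -13.7]
grip_width: 0.0116
```

Call:
play_rows([
  [-1,0,0.001,0,0],
  [-1,0,0.002,0,0],
  [-1,0,0.003,0,0],
  [-1,0,0.003,0,0],
])

```text
clock: 7.2
tcp_pos: [0.579, 0.0214, 0.1146]
orientation: [-1.299, 1.154, 1.294]
contact_force: [7.5, -9.7, -13.2]
grip_width: 0.0116
```

Call:
play_rows([
  [-1,0,0,-0.001,0],
  [-0.2,0,-0.002,-0.001,0],
  [0.3,0,-0.002,-0.001,0],
  [0.3,0,-0.002,0,0],
  [0.3,0,-0.002,0.03,0],
  [0.3,0,-0.002,0.07,0],
  [0.3,0,-0.04,0.11,0],
  [0.3,0,-0.08,0.13,0],
  [0.3,-0.01,-0.12,0.14,0],
  [0.3,-0.02,-0.16,0.14,0],
])

```text
clock: 8.2
tcp_pos: [0.5599, -0.1367, 0.2579]
orientation: [-1.3, 1.146, 1.295]
contact_force: [-0.1, -0.3, -0.1]
grip_width: 0.0553
```

Call:
play_rows([
  [0.3,-0.015,-0.045,0,0],
  [0.3,-0.03,-0.09,0,0],
  [0.3,-0.045,-0.13,0,0],
  [0.3,-0.06,-0.17,0,0],
  [0.3,-0.075,-0.2,-0.02,0],
  [0.3,-0.075,-0.2,-0.03,0],
])

```text
clock: 8.8
tcp_pos: [0.4804, -0.3403, 0.2249]
orientation: [-1.292, 1.156, 1.292]
contact_force: [-0.1, -0.3, -0.0]
grip_width: 0.0558
```

Run:
```python
from h import *
import m
for n in ["top","scene"]:
    p=r.grab_frame(n); C=cloud(p); np.savez(n+"1.npz",**{k:p[k] for k in p})
    cv2.imwrite(f"pics/{n}3.png",cv2.resize(p["pixels"][130:270,200:440],None,fx=3.3,fy=3.3))
    hsv=cv2.cvtColor(p["pixels"],cv2.COLOR_BGR2HSV).astype(int); H,S,V=hsv[...,0],hsv[...,1],hsv[...,2]
    X,Y,Z=C[...,0],C[...,1],C[...,2]
    b=(X-.5815)*-.12+(Y-.0085)*.993; a=(X-.5815)*.993+(Y-.0085)*.12
    g=(abs(a)<.1)&(abs(b)<.17)
    m.rep("fin",C[g&(Z>.118)&(Z<.14)&(b<.08)])
    m.rep("plate",C[g&(S<50)&(V>140)&(Z>.085)&(Z<.11)])
    k=g&(Z>.04)&(Z<.07); m.rep("wellfloor",C[k]); print("b",np.percentile(b[k],[1,99]),"a",np.percentile(a[k],[1,99]))
    t=(X>.43)&(X<.52)&(Y<-.29)&(Y>-.39)&(Z>.018)&(Z<.03); m.rep("tiletop",C[t&(S<90)])
    print([ (q["conf"],q["position"][0]*640,q["position"][1]*400) for q in r.pinpoint(p,"well")[:2]])
print(r.get_obs()["tcp_pos"],r.get_obs()["grip_width"],r.get_obs()["clock"])
```

```text
top
deck+ 6118 rect [579.3   8.3] [221.5 360.3] 7.0 zmed 0.0919 mean [0.5767 0.0089 0.0926]
green 4237 rect [579.4   7.8] [221.5 359.3] 7.0 zmed 0.0905 mean [0.5716 0.0367 0.0905]
fin 70 rect [590.9 -91.4] [59.2 12.8] 6.7 zmed 0.1305 mean [ 0.5902 -0.0907  0.13  ]
orange 59 rect [591.  -91.8] [59.2 11.9] 7.4 zmed 0.1306 mean [ 0.5902 -0.0916  0.1309]
plate 1220 rect [591.1 -91.6] [140.8 118.3] 6.8 zmed 0.0977 mean [ 0.5899 -0.0912  0.0975]
tog 42 rect [577.3 137.8] [23.2 16.3] 88.9 zmed 0.134 mean [0.5768 0.1379 0.1326]
togtop 31 rect [578.6 138.3] [20.7 13.7] 88.9 zmed 0.1354 mean [0.5789 0.1382 0.1358]
tile 78 rect [ 479.3 -345.7] [36.7 29. ] 8.7 zmed 0.0229 mean [ 0.479  -0.3454  0.0224]
tiletop 68 rect [ 479.3 -344.8] [36.6 27.5] 6.7 zmed 0.0235 mean [ 0.4793 -0.345   0.0233]
scene
deck+ 6928 rect [583.4   9.1] [222.8 362.6] 6.9 zmed 0.0922 mean [5.939e-01 2.000e-04 9.340e-02]
green 4498 rect [583.6   7.6] [222.8 359.5] 6.9 zmed 0.091 mean [0.594  0.0282 0.0908]
fin 95 rect [596.3 -91. ] [60.7 12. ] 5.9 zmed 0.1312 mean [ 0.5985 -0.0915  0.13  ]
orange 99 rect [596.4 -91.8] [60.7
[... 748 characters left out ...]
0556]
b [-0.15515087 -0.04800473] a [-0.05705105  0.05772716]
tiletop 51 rect [ 477.2 -345.8] [32.6 27.4] 8.0 zmed 0.0222 mean [ 0.4731 -0.3448  0.0224]
[(0.91, 326.78400000000005, 185.20000000000002)]
fin 94 rect [583.5  22.9] [58.9 13. ] 7.8 zmed 0.1311 mean [0.585  0.022  0.1297]
plate 1342 rect [586.5 -31.7] [145.2 231.1] 6.6 zmed 0.0981 mean [0.5847 0.0195 0.098 ]
wellfloor 1068 rect [585.2 -87.5] [108.8 104. ] 7.2 zmed 0.0563 mean [ 0.5836 -0.0869  0.0566]
b [-0.14685623 -0.04428504] a [-0.06026173  0.04374884]
tiletop 95 rect [ 484.7 -345.2] [38.2 26.2] 8.0 zmed 0.0229 mean [ 0.4853 -0.345   0.023 ]
[(0.64, 302.976, 231.8)]
[ 0.48508585 -0.33411938  0.22542742] 0.05570605958847619 9.0
```

View pics/top3.png

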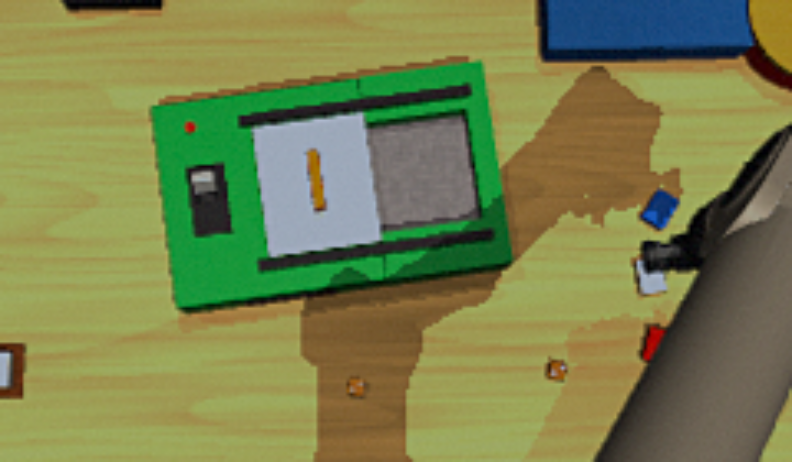

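View pics/scene3.png

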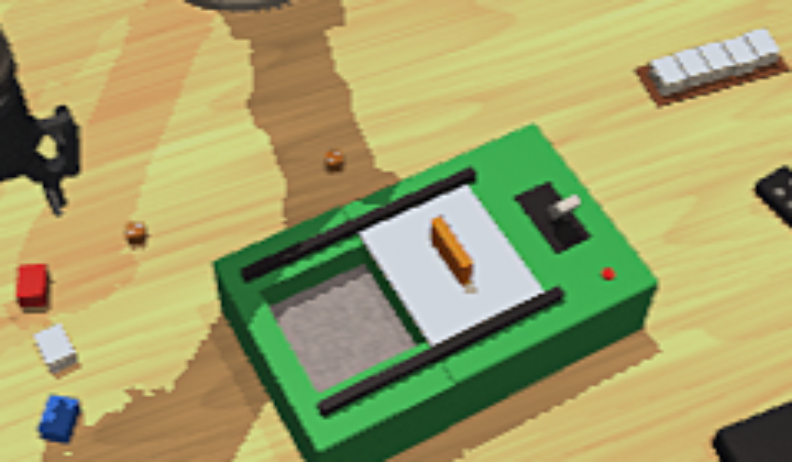

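White tile at scene crop (55,345), full image ~(217,236), is the stray one. Its look-alikes are red at crop (33,285) and blue at (60,418), so I leave those. Hatch travel measures about 114.7 mm, i.e. fully open. Next, descend to the tile.

Call:
play_rows([
  [0.3,-0.004,-0.011,-0.04,0.015],
  [0.3,-0.004,-0.011,-0.08,0.015],
  [0.3,-0.004,-0.011,-0.12,0.015],
  [0.3,-0.004,-0.011,-0.15,0.015],
  [0.3,-0.004,-0.011,-0.165,0.015],
  [0.3,-0.004,-0.011,-0.165,0.015],
])

```text
clock: 9.6
tcp_pos: [0.4803, -0.3451, 0.0591]
orientation: [-1.307, 1.141, 1.312]
contact_force: [-0.1, 0.1, 0.0]
grip_width: 0.0555
```

Run:
```python
from h import *
p=r.grab_frame("scene"); cv2.imwrite("pics/s4.png",cv2.resize(p["pixels"][170:290,150:310],None,fx=5,fy=5,interpolation=cv2.INTER_CUBIC))
o=r.get_obs();print(o["tcp_pos"],o["contact_force"],o["grip_width"])
# project jaw centre at tile height
X=np.array([o["tcp_pos"][0],o["tcp_pos"][1],0.022]);c=p["R"]@X+p["t"];print((c[0]/c[2]*f(p)+p["cx"]-150)*5,(c[1]/c[2]*f(p)+p["cy"]-170)*5)
```

```text
[ 0.48097938 -0.34608612  0.06065976] [ 0.03860195 -0.58924492  0.8468632 ] 0.05526816710262011
328.50781737283256 315.9651709522876
```

View pics/s4.png

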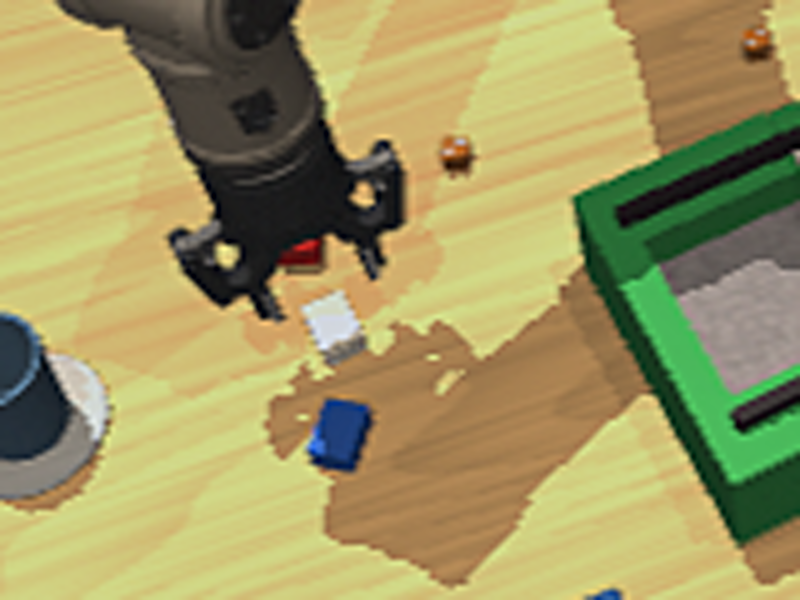

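Fingers straddle the white tile (crop 332,325). Down and grip.

Call:
play_rows([
  [0.3,0,0.001,-0.025,0],
  [0.3,0,0.001,-0.042,0],
  [0.3,0,0.001,-0.048,0],
  [0.3,0,0.001,-0.048,0],
  [-1,0,0.001,-0.048,0],
  [-1,0,0.001,-0.048,0],
  [-1,0,0.001,-0.048,0],
  [-1,0,0.001,-0.048,0],
  [-1,0,0.001,-0.048,0],
  [-1,0,0.001,-0.048,0],
], force=30)

```text
clock: 10.65
tcp_pos: [0.4811, -0.3465, 0.0138]
orientation: [-1.31, 1.142, 1.306]
contact_force: [-0.3, 0.4, 5.8]
grip_width: 0.027
```

Call:
play_rows([
  [-1,0,0,0.03,0],
  [-1,0,0,0.07,0],
  [-1,0,0,0.11,0],
  [-1,0.01,0.025,0.15,0],
  [-1,0.025,0.06,0.16,0],
  [-1,0.04,0.095,0.16,0],
  [-1,0.06,0.135,0.16,0],
  [-1,0.08,0.175,0.16,0],
  [-1,0.095,0.215,0.16,0],
  [-1,0.1125,0.2555,0.16,-0.015],
])

```text
clock: 11.65
tcp_pos: [0.5929, -0.0888, 0.1729]
orientation: [-1.297, 1.15, 1.296]
contact_force: [1.4, -1.0, -1.2]
grip_width: 0.0277
```

Call:
play_rows([
  [-1,0,0,0,0],
  [-1,0,0,-0.01,0],
])

```text
clock: 11.85
tcp_pos: [0.5939, -0.0889, 0.1634]
orientation: [-1.301, 1.146, 1.297]
contact_force: [0.3, -0.8, -0.3]
grip_width: 0.0271
```

Run:
```python
from h import *
p=r.grab_frame("scene"); cv2.imwrite("pics/s5.png",cv2.resize(p["pixels"][120:280,220:430],None,fx=3.7,fy=3.7,interpolation=cv2.INTER_CUBIC))
o=r.get_obs();print(o["tcp_pos"],o["contact_force"],o["grip_width"])
```

```text
[ 0.5918302  -0.09053731  0.1608815 ] [ 0.29380382 -0.24631916 -1.77015294] 0.027375235778797424
```

View pics/s5.png

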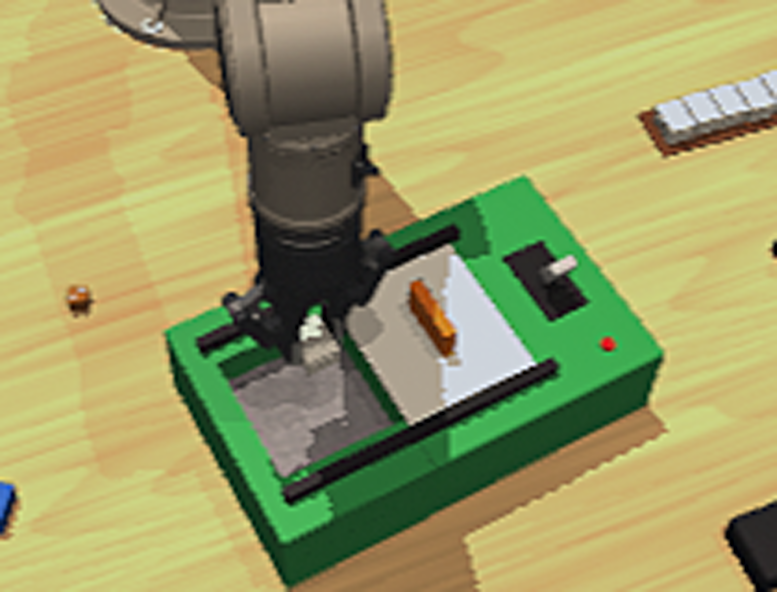

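The tile is held level over the well (crop 315,345). Lowering.

Call:
play_rows([
  [-1,0.001,0,-0.03,0],
  [-1,0.001,0,-0.055,0],
  [-1,0.001,0,-0.075,0],
  [-1,0.001,0,-0.085,0],
  [-1,0.001,0,-0.089,0],
  [-1,0.001,0,-0.089,0],
])

```text
clock: 12.5
tcp_pos: [0.5934, -0.0912, 0.0733]
orientation: [-1.296, 1.151, 1.296]
contact_force: [-0.5, -0.0, 0.1]
grip_width: 0.0274
```

Call:
play_rows([
  [-1,0,0,-0.002,0],
  [-1,0,0,-0.0035,0],
  [-1,0,0,-0.0035,0],
])

```text
clock: 12.8
tcp_pos: [0.5939, -0.0903, 0.0703]
orientation: [-1.298, 1.149, 1.297]
contact_force: [0.3, 0.3, -0.5]
grip_width: 0.0274
```

Call:
play_rows([
  [-1,0,0,-0.001,0],
  [-1,0,0,-0.0015,0],
  [-0.15,0,0,-0.0015,0],
  [-0.15,0,0,-0.0015,0],
  [-0.15,0,0,-0.0015,0],
  [-0.15,0,0,0.02,0],
  [-0.15,0,0,0.06,0],
  [-0.15,0,0,0.1,0],
  [-0.15,0,0,0.14,0],
  [-0.15,0,0,0.16,0],
])

```text
clock: 13.8
tcp_pos: [0.595, -0.0907, 0.2336]
orientation: [-1.3, 1.147, 1.293]
contact_force: [1.1, 1.1, -0.0]
grip_width: 0.0362
```

Call:
play_rows([
  [-0.15,-0.01,0.04,0,0],
  [-0.15,-0.03,0.08,0,0],
  [-0.15,-0.05,0.12,0,0],
  [-0.15,-0.06,0.16,0,0],
  [-0.15,-0.075,0.2,0,0],
  [-0.15,-0.09,0.24,0,0],
  [-0.15,-0.1,0.28,0,0],
  [-0.15,-0.12,0.32,0,0],
  [-0.15,-0.13,0.34,0,0],
  [-0.15,-0.13,0.34,0,0],
])

```text
clock: 14.8
tcp_pos: [0.4614, 0.2537, 0.2297]
orientation: [-1.301, 1.146, 1.303]
contact_force: [0.4, 0.4, 0.0]
grip_width: 0.0365
```

Run:
```python
from h import *
for n in ["top","scene"]:
    p=r.grab_frame(n); C=cloud(p); 
    cv2.imwrite(f"pics/{n}6.png",cv2.resize(p["pixels"][130:290,140:460] if n=="scene" else p["pixels"][120:270,150:470],None,fx=2.5,fy=2.5,interpolation=cv2.INTER_CUBIC))
    X,Y,Z=C[...,0],C[...,1],C[...,2]
    b=(X-.5815)*-.12+(Y-.0085)*.993; a=(X-.5815)*.993+(Y-.0085)*.12
    g=(abs(a)<.05)&(b>-.15)&(b<-.055)
    k=g&(Z>.069)&(Z<.088); P=C[k]; rc=cv2.minAreaRect((P[:,:2]*1000).astype(np.float32)); print(rc,np.percentile(P[:,2],[5,50,95]))
    t=P[P[:,2]>.073]; A=np.c_[t[:,:2]-t[:,:2].mean(0),np.ones(len(t))]; print("slope",np.linalg.lstsq(A,t[:,2],rcond=None)[0])
    k=(abs(a)<.05)&(b>-.05)&(b<.08)&(Z>.118)&(Z<.14);print("fin",cv2.minAreaRect((C[k][:,:2]*1000).astype(np.float32)))
o=r.get_obs();print(o["tcp_pos"],o["clock"])
```

```text
((592.0645751953125, -88.16397094726562), (38.58295822143555, 28.05284309387207), 6.316678524017334) [0.07245876 0.07725055 0.082958  ]
slope [-0.04549765  0.00864248  0.07789186]
fin ((575.9574584960938, 22.680524826049805), (58.50239944458008, 11.607402801513672), 7.050054550170898)
((597.2421875, -87.94884490966797), (38.257835388183594, 29.670610427856445), 7.8677520751953125) [0.07199412 0.07780794 0.08086766]
slope [ 2.04779950e-03 -5.69110473e-05  7.78075681e-02]
fin ((582.7167358398438, 23.49222755432129), (60.157386779785156, 14.269515991210938), 8.152106285095215)
[0.46353492 0.24957312 0.22973015] 14.9
```

View pics/top6.png

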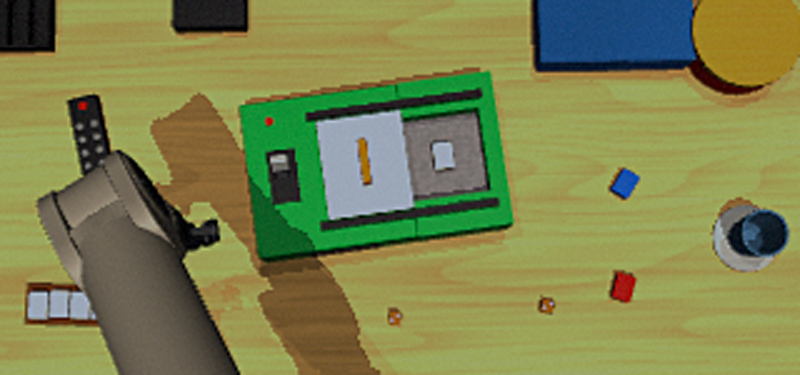

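View pics/scene6.png

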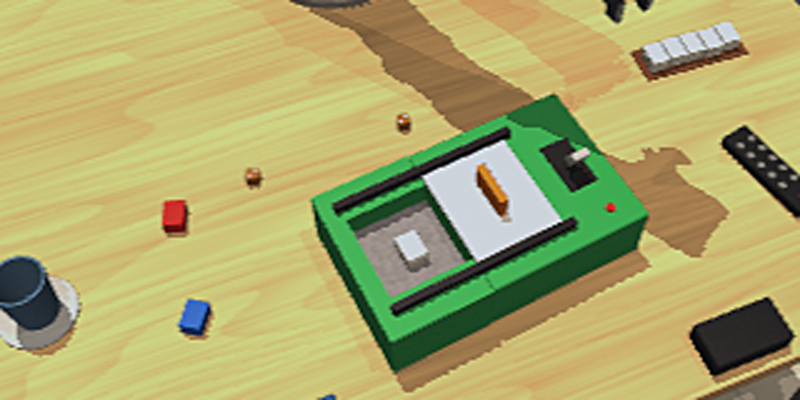

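The tile lies flat in the well (scene crop 410,248; top crop 443,155). The hatch is open and everything else is where it was. Handing in.

```bash
python3 -c "
from bench import r
print(r.hand_in())"
```

```text
the job is handed in; nothing more can be done
None
```

The stray white tile now lies flat in the open well, same side up as before, and I handed the job in at about 15 s. No verdict was reported.

- **Hatch:** It slid freely on the first try, so I left the toggle alone. I pulled the hatch to its end stop; further pulling (force reading about 10 N along its travel) did not move it. The pictures gave about 114.7 mm of travel against 115 mm, and the fin was in the same place in the final check.
- **Tile:** Its top reads about 77.5 mm above the table, which matches the felt floor at 55 mm plus the 22 mm tile. Its measured outline is about 38 x 28 mm and it is aligned with the box. It sits about 3 mm from the well's centre.
- **Other things:** In the last pictures the dice, red and blue look-alikes, cup and coaster, remote and row of tiles were still in place. That was checked by eye, and the arm partly hid the row and the remote in the top view.
- **Disagreements:** The two cameras differed by about 5 mm in x throughout, so I used their average. The top camera's depth on the tile's top gave a slope of about 2.6°. The scene camera showed it level, so I put the slope down to depth noise.

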